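Load the drawbar, uncouple it and hold its nose load

TASK

On the bicycle-trailer drawbar test rig, slide the tray with its two brass weights fully home into the slotted carrier on the drawbar and let go of it. Then pull the yellow spring latch of the red coupler sideways until it is fully open, lift the coupler off its ball with the tray and weights staying in place, and finish while still holding it steady with the gripper, about 7 cm higher than it sat, so that the nose load can be read. Leave the other things on the bench and on the rig alone.

Things in the scene. Friction and masses are not known exactly. Their poses are not given: they have to be found in the camera images.
- ball (a point): centre of the steel hitch ball (32 mm across) on its fixed mount, 85 mm above the bench. Its axes are the rig's: x level along the drawbar from ball to pivot, y level across it towards the carrier's open mouth, z up. The rig's base plate, 12 mm thick, lies under it all
- pivot (a point): axis of the drawbar's pivot bolt, between two blue cheek plates on the fixed base plate, 300 mm from the ball along the rig's x and 88 mm above the bench; the bolt runs along the rig's y
- drawbar (a joint): angle of the drawbar about the pivot: 0 level, coupler seated on the ball; grows as the coupler end rises (0.235 rad: 70 mm rise there); stop at 0.45. It falls when let go; loaded, it takes about 10 N at the coupler to carry. With the latch shut the coupler lifts only about 3 mm, or, let down on the ball from above, rests on it at about 0.12 rad
- latch (a joint): travel of the spring latch: 0 shut (its jaw lies under the ball), 0.009 m fully open at its stop; the coupler comes off the ball only above about 0.007. It slides along the rig's +y. The spring pushes it shut with 8 N at 0 and 16 N at full travel, so it must be kept open while the coupler leaves the ball
- latch_tab (a point): middle of the outer face of the latch's yellow pull tab: an upright plate 36 mm long (along the drawbar), 5 mm thick, its top 156 mm above the bench, 18 mm over this point. The face looks to the rig's -y, with free space outside it. Pulling the tab towards the red lug (rig's +y) opens the latch
- coupler_grip (a point): where to take the coupler from above: over the ball, 138 mm above the bench. Here the red fixed lug's outer face is 19 mm away to +y, the yellow tab's 28 mm to -y (latch shut) or 19 mm (open): closing a gripper along the rig's y draws the tab to the lug (47 to 38 mm over both) and holds the coupler. Lug: 40 x 5 mm, top 155 mm up. Coupler top: 112 mm up. Tilts with the drawbar
- carrier_home (a point): middle of the carrier's floor, 107 mm above the bench: where the middle of the tray's underside lies when fully home. Axes as the rig's, tilting with the drawbar. A wall 18 mm high at y = -65 mm stops the tray. Side walls 12 mm high stand 65 mm out in x; their inward lips (y = -65 to +56 mm, 110 mm between them) make slots 9.5 mm high for the edges of the tray's bottom plate
- carrier_mouth (a point): middle of the carrier's open side at floor level, 68 mm from carrier_home towards y. The floor goes on to 117 mm from carrier_home, its side walls flaring from 130 to 152 mm apart; the lips bend upwards and end at 73 mm. The tray comes in here, low, towards -y, with 3 mm to spare on each side in the slots
- tray_grip (a point): middle of the loose tray's blue handle bar, 62 mm above the underside. Bar: 12 (x) x 90 (y) x 18 mm; only the weights (tops 28 mm over the underside) and a 24 mm rib lie below it. Tray: bottom plate 124 (x) x 130 (y) x 4 mm, on it walls 98 x 120 mm, 22 mm high; the plate's edges at both x sides run in the slots. It goes in along its y, either end first; 0.65 kg loaded
- weight1_center (a point): centre of a brass weight, a cylinder 37 mm across and 24 mm high, about 0.2 kg, standing loose in the tray on one side of the handle
- weight2_center (a point): centre of the other brass weight in the tray, the same
- spanner: loose open-ended spanner, 150 mm long, lying on the base plate of the rig beside the drawbar, on the side away from the carrier's mouth
- spare_weight: loose brass cylinder, 37 mm across and 24 mm high, like those in the tray, standing on the bench by itself; not part of the load
- grease_tin: loose round tin, 56 mm across and 36 mm high, green band, standing on the bench
- spare_ball: loose steel hitch ball on a short foot, 56 mm high, standing on the bench
- caliper: loose digital caliper, 230 mm long and up to 15 mm high, lying on the bench
- specimen_box: loose open white plastic box, 150 x 200 x 50 mm, with flat steel test bars in it
- jaw_insert: loose dark steel grip jaw, 60 x 50 x 22 mm, lying on the bench
- mouse: loose black computer mouse, 62 mm across and 33 mm high

How it is judged:
By the outcome, as a careful person would: the job done as asked, in the order asked, and still so for the second after the job is handed in, while the arm keeps its last pose, push and grip.
It also fails if it takes over 58 s, if anything falls off the work surface, if the arm or the gripper's body presses on something with over 40 N, if the wrist force passes 120 N, or if a joint passes its speed limit or range.

ROBOT

A 6-joint arm with a two-finger parallel gripper is mounted at the origin on the work surface. World frame = base frame: x ahead of the robot, y to its left, z up, the work surface at z = 0. Lengths are in mm, angles in rad, forces in N, time in s.
With the tool pointing down it reaches from about 375 to 975 mm from the base axis. Payload 3.8 kg.
Tool frame: the origin (TCP) lies between the finger pads; the fingertips stand 11 mm ahead of it and the grasp point (between the pads) lies 8 mm behind it; z points along the fingers, y is the line along which they close (so a half turn about z gives the same grasp; the last joint's range is limited). The gripper opens to 85 mm and grips with 20 to 120 N. Pads are 22 mm wide; open, the fingers measure 114 mm over their backs; the gripper's body (76 mm by 85 mm) begins 54 mm behind the grasp point. The pads swing forward as they close: fully open they stand 13 mm farther back than shut.
Start: joints at [-1.169, 0.264, 1.604, -0, 1.274, -0.037], TCP at [286.77, -611.049, 242.28] pointing down, gripper open.
Joint ranges: [-2.63, 2.63], [-0.94, 2.18], [0.31, 2.57], [-1.31, 4.45], [0, 2.66], [-2.55, 2.55]. Speed limits (rad/s): [2.57, 2.57, 3.14, 3.14, 3.14, 3.14].

INTERFACE

Orientations are given as a unit quaternion [w, x, y, z].
In Python, from cell import get_obs, viewer, workorder gives the robot as it stands.
- The arm moves only by the tool carry_out, never from a script. Its argument "rows" is a list of rows, each an object of numbers: "tx", "ty", "tz": the shift along the world's x, y, z in units of 0.2 m (1.0 is 0.2 m); "spin": the turn about the world's z in units of pi/2 rad (1.0 is pi/2 rad). A call has 1 to 5 rows; each row is the pose to reach, as a shift and turn from the pose commanded when the call began; what a row does not reach only later rows make up. A row lasts 1/8 s, in which the tool goes at most 62.5 mm and 10.7 degrees, less where a joint would pass 70% of its speed; a pose out of reach is approached as far as the arm can. A call with a number of a shift or a turn outside -1 to 1 is refused whole. A call with a gripper value outside its range is refused whole. "gripper" is the closure, from 0 (fully open) to 1 (shut), set as the call begins (left out, the last holds). The fingers move at their own pace and stop on an object; "newtons" is the grip in N (left out, the last holds). Time passes only in rows, so rows that repeat a pose let the fingers close. It gives the time, the measured TCP pose, the force, the opening and the grip force at its end, in the units of the state.
- get_obs(): the state, without advancing time (a new reading comes with each control period).
- viewer.grab_frame(name): name is "scene" or "top"; returns (picture, depth): 480x640x3 uint8, red, green, blue; 480x640 float32, mm along the optical axis (not along the pixel's ray), 0 where there is no reading.
- viewer.calibration(name): a dict with "camera_matrix" (3x3 intrinsics, pixels), "R" (3x3) and "t" (3): a world point X has camera coordinates R X + t. Camera axes: x right, y down, z forward; pixel columns grow to the right and rows downward; lengths in mm; the calibration is good to about 2 mm. A picture is of the moment at which its call begins. calibration takes no time and is no camera call.
- workorder.finish_job(): hands the job in; it is judged then, once.
The state is a dict: "time": time; "q": joint angles; "joint_velocities": joint speeds; "joint_torque": joint torques, N m; "tool_pos": TCP position; "ee_rot": TCP orientation; "force": force on the tool from outside, world axes, zero at the start; "torque": the same for the moment, N m; "finger_gap": finger opening in mm; "finger_force": force on a finger pad.
Only numpy, scipy, OpenCV 4.12 (cv2) and the standard library are available. Lean on these libraries where they do the work, as an engineer would, in place of code of your own. Each camera call takes 0.05 s, during which the arm holds its last target. There are 200 camera calls.

## Working session

There is one attempt and no reset: what is moved stays moved. The work goes in short steps, Python scripts to look and compute and a tool call to move; the robot and the scene stay as the last step left them, time stands still between calls to the robot, and variables do not carry over. Pictures are saved under pics/ and viewed, at most 10 in all, crops included, and the job is handed in when it is done.

Besides the shell and the picture viewer there is one more tool, called after "Call:" as name(argument=value, ...), one argument or row to a line, values as JSON. carry_out: Moves the arm, as the interface text tells. Shifts and turns lie within -1 to 1; 1 stands for 0.2 m of shift or pi/2 rad of turn. Its arguments: {"type":"object","properties":{"rows":{"type":"array","items":{"type":"object","properties":{"tx":{"type":"number","minimum":-1,"maximum":1},"ty":{"type":"number","minimum":-1,"maximum":1},"tz":{"type":"number","minimum":-1,"maximum":1},"spin":{"type":"number","minimum":-1,"maximum":1}}}},"gripper":{"type":"number"},"newtons":{"type":"number"}},"required":["rows"]}

```bash
mkdir -p pics; ls
cat > h.py <<'E'
import numpy as np,cv2
from cell import get_obs,viewer,workorder
def grab(n,save=None):
    p,d=viewer.grab_frame(n)
    if save: cv2.imwrite('pics/'+save,cv2.cvtColor(p,cv2.COLOR_RGB2BGR))
    c=viewer.calibration(n);K,R,t=[np.array(c[k],float) for k in('camera_matrix','R','t')]
    v,u=np.mgrid[:480,:640]
    ray=np.stack([u,v,np.ones_like(u)],-1)@np.linalg.inv(K).T
    X=(ray*d[...,None]-t.ravel())@R
    X[d<=0]=np.nan
    return p,d,X
E
python3 - <<'E'
from h import *
for n in('scene','top'):
    p,d,X=grab(n,n+'0.png'); np.savez(n+'0.npz',p=p,d=d,X=X)
    c=viewer.calibration(n);print(n,-np.array(c['R']).T@np.array(c['t']).ravel())
o=get_obs();print(o['time'],o['tool_pos'],o['ee_rot'],o['finger_gap'])
E
```

```text
pics
scene [1062.07373758 -706.87708537 1434.21842327]
top [ 425.06804558  -10.83747534 1472.65651215]
0.1 [ 286.52389225 -610.45863751  241.0495606 ] [-1.01448122e-03  9.76024256e-01  2.17659339e-01 -1.84451119e-04] 85.43770331860075
```

View pics/scene0.png

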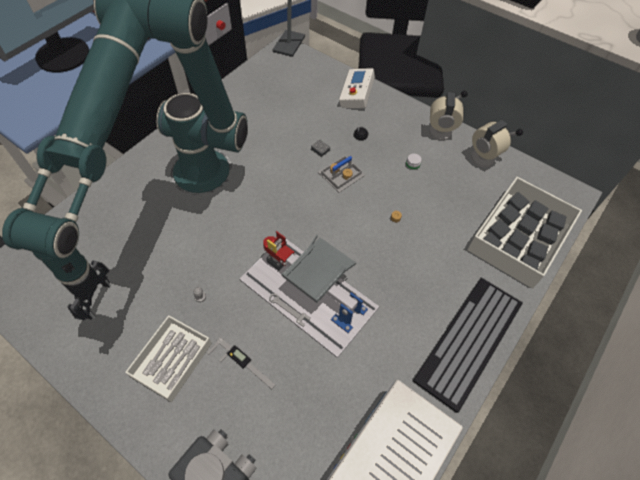

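View pics/top0.png

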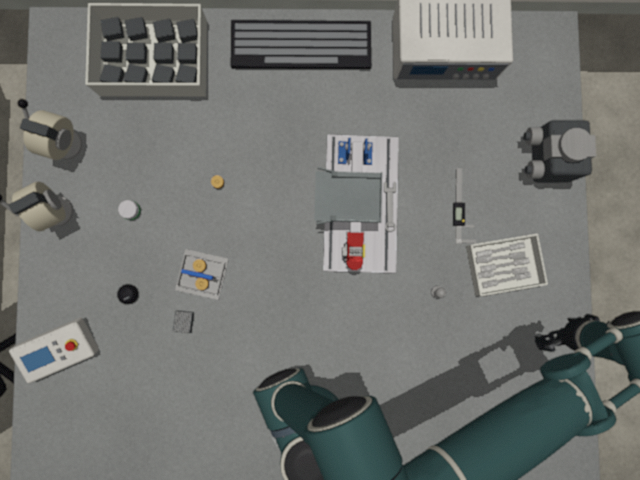

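The scene shows the red coupler at about (277,248), the carrier at (318,268), the pivot cheeks at (350,312) and the tray at (342,172). In the top view the coupler is at (355,250), the carrier at (350,197), the cheeks at (355,152), and the tray at (202,274) with its blue handle. The rig's +x is roughly world +x, and the mouth faces world +y.

Run:
```python
from h import *
from scipy import ndimage as nd
T=np.load('top0.npz');S=np.load('scene0.npz')
for n,D in(('top',T),('scene',S)):
    X=D['X'];hsv=cv2.cvtColor(D['p'],cv2.COLOR_RGB2HSV);H,Sx,V=[hsv[...,i].astype(int) for i in range(3)]
    W=(X[...,0]>250)&(X[...,0]<950)&(abs(X[...,1])<450)&(X[...,2]<220)&(X[...,2]>3)
    for c,m in dict(blue=(H>100)&(H<130)&(Sx>130),red=((H<6)|(H>174))&(Sx>150),yel=(H>22)&(H<35)&(Sx>130),brass=(H>10)&(H<22)&(Sx>110)).items():
        l,k=nd.label(m&W)
        for i in range(1,k+1):
            q=l==i
            if q.sum()<8: continue
            P=X[q];v,u=np.nonzero(q)
            print(n,c,q.sum(),'uv',u.mean().round(1),v.mean().round(1),'med',np.median(P,0).round(1),'lo',P.min(0).round(),'hi',P.max(0).round())
# floor of carrier, base plate, tray
X=T['X']
def rect(name,m):
    P=X[m][:,:2].astype(np.float32); r=cv2.minAreaRect(P);print(name,m.sum(),np.round(r[0],1),np.round(r[1],1),round(r[2],2),X[m][:,2].mean().round(1))
reg=lambda x0,x1,y0,y1,z0,z1:(X[...,0]>x0)&(X[...,0]<x1)&(X[...,1]>y0)&(X[...,1]<y1)&(X[...,2]>z0)&(X[...,2]<z1)
def big(m):
    l,k=nd.label(m);return l==1+np.argmax(nd.sum(m,l,range(1,k+1)))
rect('base',big(reg(350,900,-250,200,7,18)))
rect('floor',big(reg(350,900,-250,200,98,128)))
rect('tray',big(reg(350,560,200,450,2,50)))
rect('trayplate+',reg(350,560,220,420,1.5,80))
p=[cv2.resize(D['p'][a:b,c:d],None,fx=4,fy=4,interpolation=3) for D,(a,b,c,d) in((T,(130,280,300,400)),(S,(220,345,235,385)))]
cv2.imwrite('pics/c.png',cv2.cvtColor(np.hstack([cv2.resize(p[0],(333,500)),cv2.resize(p[1],(467,390)) if 0 else cv2.copyMakeBorder(cv2.resize(p[1],(467,390)),0,110,0,0,0)]),cv2.COLOR_RGB2BGR))
```

```text
top blue 124 uv 343.9 152.2 med [ 785.3 -108.1   21.8] lo [ 760. -117.   14.] hi [808. -93. 111.]
top blue 88 uv 366.5 153.3 med [ 776.  -168.3   25.6] lo [ 757. -190.   11.] hi [ 803. -161.  110.]
top blue 100 uv 197.0 274.1 med [430.2 312.6  71.4] lo [419. 272.   5.] hi [442. 356.  79.]
top red 196 uv 354.5 239.5 med [ 523.  -128.1  107.6] lo [ 485. -150.   89.] hi [ 540. -107.  159.]
top red 168 uv 353.9 261.9 med [ 459.7 -126.4  107.5] lo [ 443. -146.   82.] hi [ 477. -106.  154.]
top yel 12 uv 363.0 250.5 med [ 489.6 -148.7  140.9] lo [ 475. -149.  136.] hi [ 505. -148.  147.]
top brass 113 uv 217.2 181.6 med [701.2 268.3  22.9] lo [687. 250.   7.] hi [719. 283.  31.]
top brass 116 uv 199.4 265.3 med [456.3 316.7  27.1] lo [439. 299.   4.] hi [471. 333.  35.]
top brass 114 uv 201.6 283.4 med [404.2 309.2  27.7] lo [387. 293.  19.] hi [419. 325.  35.]
scene blue 67 uv 341.9 162.8 med [431.4 311.1  69.3] lo [420. 268.  54.] hi [444. 351.  77.]
scene blue 15 uv 352.9 295.1 med [ 779.1 -119.7  103.2] lo [ 771. -125.   99.] hi [ 791. -116.  111.]
scene blue 57 uv 359.4 307.5 med [ 80
[... 159 characters left out ...]
.  110.]
scene red 304 uv 279.1 248.4 med [ 507.6 -132.5  107.8] lo [ 443. -158.   79.] hi [ 543. -109.  162.]
scene yel 41 uv 271.8 245.4 med [ 493.3 -153.1  145.1] lo [ 475. -156.  112.] hi [ 508. -150.  160.]
scene brass 14 uv 331.6 166.5 med [392.  304.4  25.3] lo [386. 290.  15.] hi [400. 319.  32.]
scene brass 71 uv 346.8 173.1 med [456.7 311.9  26.7] lo [438. 293.   8.] hi [473. 334.  34.]
scene brass 80 uv 395.7 215.8 med [704.2 261.2  22. ] lo [689. 247.   3.] hi [722. 288.  32.]
base 3896 [ 640.6 -151.6] [204.9 413.4] 88.65 12.3
floor 4150 [ 653.6 -113.3] [186.2 317.1] 88.95 108.7
tray 1497 [427.8 319.4] [147.4 141.2] 74.59 11.8
trayplate+ 2579 [455.2 320. ] [200.  209.4] 90.0 12.1
```

View pics/c.png

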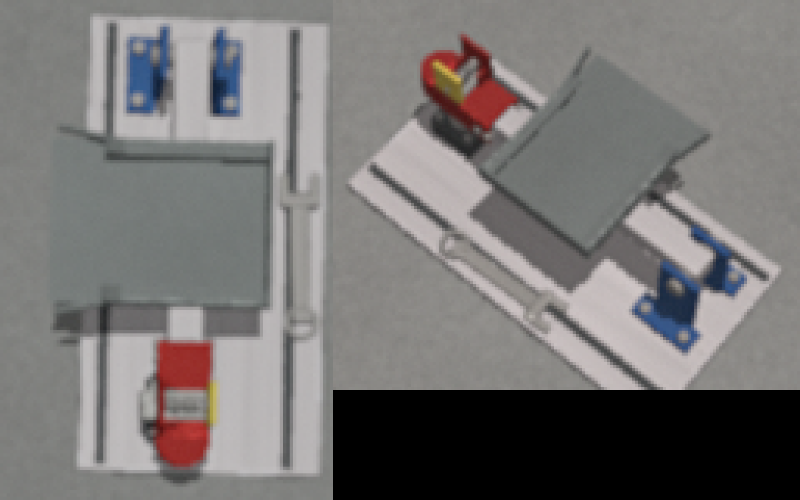

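The crop shows the carrier with its mouth to the left (+y), the spanner on the right, the tab on the −y side and the lug on +y. Next I'll refine the rig yaw, carrier centre, tab/lug positions and tray yaw.

Run:
```python
from h import *
D={n:np.load(n+'0.npz') for n in('top','scene')}
def line(P,name): # robust direction
    vx,vy,x0,y0=cv2.fitLine(P.astype(np.float32),cv2.DIST_HUBER,0,.01,.01).ravel();print(name,len(P),'ang',np.degrees(np.arctan2(vy,vx)).round(2),'pt',x0.round(1),y0.round(1))
for n in D:
    X=D[n]['X'];p=D[n]['p'];hsv=cv2.cvtColor(p,cv2.COLOR_RGB2HSV)
    H,S=hsv[...,0].astype(int),hsv[...,1].astype(int);z=X[...,2];x=X[...,0];y=X[...,1]
    bl=(H>100)&(H<130)&(S>100)&(z>60)&(y>220)
    P=X[bl];line(P[:,:2],n+' handle');print(' c',np.round((np.percentile(P,3,0)+np.percentile(P,97,0))/2,1),cv2.minAreaRect(P[:,:2].astype(np.float32)))
    for nm,m in(('red hi',((H<8)|(H>172))&(S>120)&(z>125)),('yel',(H>20)&(H<36)&(S>110)&(z>125))):
        m=m&(x>430)&(x<560)&(y<0)&(y>-200);print(' ',nm,m.sum(),np.round(np.percentile(X[m],[2,50,98],axis=0),1).tolist())
    # floor mask, edges
    m=(x>560)&(x<745)&(y>-230)&(y<60)&(z>95)&(z<135)
    # for y slices print x extents of z>98 plus height profile
    for yy in(-170,-150,-130,-110,-90,-70,-60,-40,-20):
        q=m&(abs(y-yy)<6)
        if q.sum(): print('  y',yy,'x',np.percentile(x[q],[0,3,97,100]).round(1),q.sum())
    for xx in(600,620,640,660,680,700):
        q=m&(abs(x-xx)<5)
        if q.sum(): print('  x',xx,'y',np.percentile(y[q],[0,3,97,100]).round(1))
    q=m&(abs(y+110)<4);o=np.argsort(x[q]);print(' prof x',np.c_[x[q][o],z[q][o]][::3].round(0).astype(int).tolist())
    q=m&(abs(x-650)<4);o=np.argsort(y[q]);print(' prof y',np.c_[y[q][o],z[q][o]][::3].round(0).astype(int).tolist())
    b=(abs(z-12)<4)&(x>430)&(x<860)&(y>-270)&(y<-20)&(p.min(-1)>120)
    print(' base',cv2.minAreaRect(X[b][:,:2].astype(np.float32)))
    for nm,sg in(('-y edge',-1),('+y edge',1)):
        E=[]
        for xx in range(460,830,6):
            q=b&(abs(x-xx)<3)
            if q.sum()>3:E.append([xx,np.sort(y[q]*sg)[-2]*sg])
        line(np.array(E),nm)
```

```text
top handle 198 ang -63.85 pt 293.9 589.8
 c [319.3 532.4  68.6] ((465.23162841796875, 693.2215576171875), (673.7297973632812, 525.1571655273438), 46.27001953125)
  red hi 25 [[473.4, -121.6, 126.3], [496.3, -107.3, 152.7], [509.3, -106.1, 158.8]]
  yel 23 [[475.7, -150.6, 136.8], [490.3, -149.2, 146.7], [504.3, -147.9, 160.5]]
  y -170 x [572.4 575.  706.1 709.4] 206
  y -150 x [560.1 570.2 739.7 744.7] 255
  y -130 x [560.1 565.2 738.3 744.4] 275
  y -110 x [573.5 575.7 709.3 713.5] 219
  y -90 x [575.1 578.6 709.3 713.2] 228
  y -70 x [575.4 577.9 711.  714.6] 231
  y -60 x [573.  576.5 715.  719.1] 218
  y -40 x [570.  574.5 720.4 724.9] 248
  y -20 x [567.5 574.9 704.2 714.7] 124
  x 600 y [-201.6 -199.1  -23.9  -19.7]
  x 620 y [-204.8 -201.   -25.5  -19.9]
  x 640 y [-205.7 -199.9  -24.7  -20. ]
  x 660 y [-206.5 -202.2  -28.5  -22.9]
  x 680 y [-205.8 -202.7  -28.7  -23. ]
  x 700 y [-206.4 -202.3  -28.8  -23.2]
 prof x [[574, 106], [575, 118], [578, 120], [580, 122], [584, 120], [586, 123], [590, 109], [594, 104], [597, 105], [599, 108], [603, 101], [605, 103], [608, 105], [6
[... 2905 characters left out ...]
, 116], [-205, 123], [-194, 104], [-192, 110], [-188, 106], [-186, 114], [-180, 110], [-175, 102], [-171, 109], [-168, 112], [-163, 106], [-156, 105], [-152, 108], [-148, 111], [-141, 106], [-137, 103], [-133, 102], [-130, 109], [-125, 106], [-123, 112], [-117, 111], [-113, 106], [-108, 106], [-106, 104], [-102, 109], [-96, 109], [-92, 108], [-87, 106], [-83, 111], [-78, 107], [-72, 112], [-70, 105], [-64, 109], [-61, 108], [-54, 109], [-50, 113], [-46, 102], [-43, 106], [-40, 108], [-36, 108], [-30, 105], [-22, 104]]
 base ((643.9095458984375, -149.432373046875), (246.17308044433594, 426.06536865234375), 89.009765625)
-y edge 62 ang -1.68 pt 642.4 -263.8
+y edge 62 ang 26.23 pt 695.5 -106.6
```

The carrier centre line is at x≈643 with rig yaw ≈ −1.7°. The back wall's inner face is at y≈−203, so home ≈ (642, −138), and the floor end at y≈−21 agrees. The coupler grip is at ≈ (490.5, −124.5). Now moving towards the tray.

Call:
carry_out(
  rows=[
    {"tx": 0.25, "ty": 0.2, "spin": 0.0},
    {"tx": 0.5, "ty": 0.4},
    {"tx": 0.7, "ty": 0.6},
    {"tx": 0.9, "ty": 0.8},
    {"tx": 1.0, "ty": 1.0},
  ],
  gripper=0,
)

```text
invalid input at $.rows[0]: expected keys tx, ty, tz, spin
```

Call:
carry_out(
  rows=[
    {"ty": 0.25, "spin": 0.1},
    {"ty": 0.5, "spin": 0.2},
    {"ty": 0.75, "spin": 0.3},
    {"ty": 1.0, "spin": 0.4},
  ],
)

```text
invalid input at $.rows[0]: expected keys tx, ty, tz, spin
```

Call:
carry_out(
  rows=[
    {"ty": 0.25, "spin": 0.05},
    {"ty": 0.5, "spin": 0.1},
    {"ty": 0.75, "spin": 0.16},
    {"ty": 1.0, "spin": 0.16},
  ],
)

```text
invalid input at $.rows[0]: expected keys tx, ty, tz, spin
```

Run:
```python
from h import *
o=get_obs();q=o['ee_rot'];print(o['time'],o['tool_pos'].round(1) if hasattr(o['tool_pos'],'round') else o['tool_pos'],'closing',np.degrees(2*np.arctan2(q[2],q[1]))-90,np.array(o['q']).round(2))
for n in('top','scene'):
    D=np.load(n+'0.npz');X=D['X'];p=D['p'];hsv=cv2.cvtColor(p,cv2.COLOR_RGB2HSV).astype(int);H,S=hsv[...,0],hsv[...,1]
    z,x,y=X[...,2],X[...,0],X[...,1]
    m=(H>95)&(H<130)&(S>90)&(z>50)&(x>380)&(x<480)&(y>240)&(y<390)
    P=X[m][:,:2].astype(np.float32);print(n,m.sum(),X[m][:,2].mean(),cv2.minAreaRect(P),cv2.fitLine(P,cv2.DIST_HUBER,0,.01,.01).ravel(),P.mean(0))
    # tray footprint above bench (not dark shadows)
    m=(z>8)&(z<40)&(x>340)&(x<520)&(y>225)&(y<410)
    l,k,st,_=cv2.connectedComponentsWithStats(m.astype(np.uint8));i=1+np.argmax(st[1:,4]);print('  tray',cv2.minAreaRect(X[k==i][:,:2].astype(np.float32)))
```

```text
0.1 [ 286.5 -610.5  241. ] closing -64.85680283794503 [-1.17  0.26  1.61  0.    1.27 -0.04]
top 113 71.13549703693975 ((430.9278259277344, 313.7833251953125), (87.8144302368164, 10.584623336791992), 76.63172912597656) [2.2992586e-01 9.7320813e-01 4.3072882e+02 3.1343512e+02] [430.85364 313.76694]
  tray ((434.0556335449219, 313.7724914550781), (127.68956756591797, 109.2822494506836), 78.11701965332031)
scene 89 68.08186606924619 ((430.2384338378906, 310.82952880859375), (90.32476043701172, 16.58680534362793), 74.34828186035156) [2.2544385e-01 9.7425616e-01 4.3204611e+02 3.0975040e+02] [431.78833 311.21848]
  tray ((429.285400390625, 317.8749084472656), (141.9305419921875, 119.12933349609375), 77.6048812866211)
```

All four keys are required in every row. The handle is at (431, 312.5) with axis angle 76.8°, so the spin needed is +51.7° (0.574).

Call:
carry_out(
  rows=[
    {"tx": 0.25, "ty": 0.2, "tz": 0, "spin": 0},
    {"tx": 0.5, "ty": 0.4, "tz": 0, "spin": 0},
    {"tx": 0.7, "ty": 0.6, "tz": 0, "spin": 0},
    {"tx": 0.9, "ty": 0.8, "tz": 0, "spin": 0},
    {"tx": 1.0, "ty": 1.0, "tz": 0, "spin": 0},
  ],
  gripper=0,
)

```text
time: 0.72
tool_pos: [488.4, -409.1, 241.5]
ee_rot: [-0.0, 0.976, 0.218, -0.0]
force: [-0.6, -0.8, 0.3]
finger_gap: 85.3
finger_force: 0.0
```

Call:
carry_out(
  rows=[
    {"tx": 0, "ty": 0.25, "tz": 0, "spin": 0.1},
    {"tx": 0, "ty": 0.5, "tz": 0, "spin": 0.2},
    {"tx": 0, "ty": 0.75, "tz": 0, "spin": 0.3},
    {"tx": 0, "ty": 1.0, "tz": 0, "spin": 0.4},
  ],
)

```text
time: 1.23
tool_pos: [486.3, -209.3, 241.8]
ee_rot: [-0.0, 0.86, 0.511, -0.0]
force: [0.3, 1.3, -0.5]
finger_gap: 86.0
finger_force: 0.0
```

Call:
carry_out(
  rows=[
    {"tx": 0, "ty": 0.25, "tz": 0, "spin": 0.1},
    {"tx": 0, "ty": 0.5, "tz": 0, "spin": 0.174},
    {"tx": 0, "ty": 0.75, "tz": 0, "spin": 0.174},
    {"tx": 0, "ty": 1.0, "tz": 0, "spin": 0.174},
  ],
)

```text
time: 1.72
tool_pos: [486.2, -9.5, 241.9]
ee_rot: [-0.0, 0.784, 0.621, -0.0]
force: [1.3, -0.9, -0.4]
finger_gap: 85.4
finger_force: 0.0
```

Call:
carry_out(
  rows=[
    {"tx": -0.1, "ty": 0.25, "tz": 0, "spin": 0},
    {"tx": -0.15, "ty": 0.5, "tz": 0, "spin": 0},
    {"tx": -0.2, "ty": 0.75, "tz": 0, "spin": 0},
    {"tx": -0.25, "ty": 1.0, "tz": 0, "spin": 0},
  ],
)

```text
time: 2.22
tool_pos: [435.9, 190.4, 242.0]
ee_rot: [0.0, 0.784, 0.621, -0.0]
force: [1.4, 1.0, 0.1]
finger_gap: 85.2
finger_force: 0.0
```

Call:
carry_out(
  rows=[
    {"tx": -0.02, "ty": 0.25, "tz": 0, "spin": 0},
    {"tx": -0.03, "ty": 0.5, "tz": 0, "spin": 0},
    {"tx": -0.03, "ty": 0.617, "tz": 0, "spin": 0},
  ],
)

```text
time: 2.6
tool_pos: [429.9, 314.6, 241.8]
ee_rot: [-0.0, 0.783, 0.622, -0.0]
force: [-0.4, -1.0, -0.7]
finger_gap: 85.4
finger_force: 0.0
```

```bash
cat >> h.py <<'E'
def st():
    o=get_obs();q=o['ee_rot'];print('t',round(o['time'],2),'tcp',np.round(o['tool_pos'],1),'closing',round(np.degrees(2*np.arctan2(q[2],q[1]))-90,2),'F',np.round(o['force'],1),'gap',round(o['finger_gap'],1),round(o['finger_force'],1),'q',np.round(o['q'],2))
E
python3 -c "from h import *;st()"
```

```text
t 2.6 tcp [429.9 314.6 241.8] closing -13.06 F [-0.4 -1.  -0.7] gap 85.4 0.0 q [ 0.58 -0.01  1.91  0.    1.24  0.81]
```

Call:
carry_out(
  rows=[
    {"tx": 0, "ty": 0, "tz": -0.25, "spin": 0},
    {"tx": 0, "ty": 0, "tz": -0.5, "spin": 0},
    {"tx": 0, "ty": 0, "tz": -0.75, "spin": 0},
    {"tx": 0, "ty": 0, "tz": -0.9, "spin": 0},
    {"tx": 0, "ty": 0, "tz": -0.935, "spin": 0},
  ],
)

```text
time: 3.22
tool_pos: [428.5, 310.9, 52.4]
ee_rot: [-0.0, 0.784, 0.621, -0.003]
force: [-0.7, -0.2, 0.7]
finger_gap: 85.3
finger_force: 0.0
```

Call:
carry_out(
  rows=[
    {"tx": 0, "ty": 0, "tz": 0, "spin": 0},
    {"tx": 0, "ty": 0, "tz": 0, "spin": 0},
    {"tx": 0, "ty": 0, "tz": 0, "spin": 0},
    {"tx": 0, "ty": 0, "tz": 0, "spin": 0},
    {"tx": 0, "ty": 0, "tz": 0, "spin": 0},
  ],
  gripper=1,
  newtons=60,
)

```text
time: 3.85
tool_pos: [431.1, 312.9, 56.5]
ee_rot: [-0.0, 0.784, 0.621, 0.001]
force: [-2.4, 0.0, 5.9]
finger_gap: 10.9
finger_force: 60.3
```

Call:
carry_out(
  rows=[
    {"tx": 0, "ty": 0, "tz": 0, "spin": 0},
    {"tx": 0, "ty": 0, "tz": 0, "spin": 0},
    {"tx": 0, "ty": 0, "tz": 0, "spin": 0},
  ],
)

```text
time: 4.22
tool_pos: [431.1, 312.9, 56.5]
ee_rot: [-0.0, 0.784, 0.621, 0.001]
force: [-2.5, 0.6, 7.0]
finger_gap: 10.7
finger_force: 60.3
```

Call:
carry_out(
  rows=[
    {"tx": 0, "ty": 0, "tz": 0.05, "spin": 0},
    {"tx": 0, "ty": 0, "tz": 0.2, "spin": 0},
    {"tx": 0, "ty": 0, "tz": 0.4, "spin": 0},
    {"tx": 0, "ty": 0, "tz": 0.6, "spin": 0},
    {"tx": 0, "ty": 0, "tz": 0.7, "spin": 0},
  ],
)

```text
time: 4.85
tool_pos: [431.0, 312.3, 197.0]
ee_rot: [0.0, 0.784, 0.621, 0.001]
force: [-0.1, 0.3, -7.2]
finger_gap: 11.0
finger_force: 59.2
```

Call:
carry_out(
  rows=[
    {"tx": 0.1, "ty": -0.1, "tz": 0.05, "spin": 0.02},
    {"tx": 0.25, "ty": -0.25, "tz": 0.05, "spin": 0.05},
    {"tx": 0.4, "ty": -0.4, "tz": 0.05, "spin": 0.08},
    {"tx": 0.55, "ty": -0.55, "tz": 0.05, "spin": 0.11},
    {"tx": 0.7, "ty": -0.7, "tz": 0.05, "spin": 0.127},
  ],
)

```text
time: 5.48
tool_pos: [570.2, 170.8, 203.6]
ee_rot: [-0.001, 0.718, 0.696, -0.001]
force: [1.1, -0.0, -7.3]
finger_gap: 10.8
finger_force: 59.5
```

Call:
carry_out(
  rows=[
    {"tx": 0.15, "ty": -0.15, "tz": 0, "spin": 0},
    {"tx": 0.28, "ty": -0.3, "tz": 0, "spin": 0},
    {"tx": 0.37, "ty": -0.42, "tz": 0, "spin": 0},
    {"tx": 0.39, "ty": -0.48, "tz": 0, "spin": 0},
    {"tx": 0.39, "ty": -0.48, "tz": 0, "spin": 0},
  ],
)

```text
time: 6.1
tool_pos: [647.6, 75.7, 203.9]
ee_rot: [-0.001, 0.718, 0.696, -0.001]
force: [-0.7, 0.7, -7.6]
finger_gap: 10.6
finger_force: 59.6
```

Run:
```python
from h import *
st()
for n in('top','scene'):
    p,d,X=grab(n,n+'1.png');np.savez(n+'1.npz',p=p,d=d,X=X)
a=cv2.imread('pics/top1.png')[130:290,230:410];b=cv2.imread('pics/scene1.png')[130:330,250:430]
cv2.imwrite('pics/c1.png',np.hstack([cv2.resize(a,(400,356),interpolation=2),cv2.resize(b,(320,356),interpolation=2)]))
```

```text
t 6.1 tcp [647.6  75.7 203.9] closing -1.85 F [-0.7  0.7 -7.6] gap 10.6 59.6 q [0.08 0.25 1.7  0.   1.2  0.11]
```

View pics/c1.png

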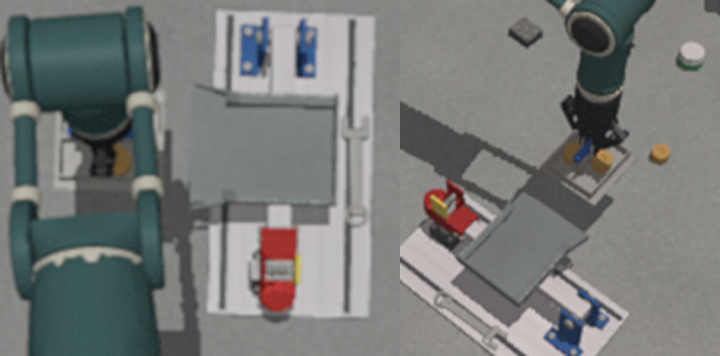

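The tray hangs level outside the mouth with both weights in it. I'll check the camera bias by measuring the tray against the known TCP.

Run:
```python
from h import *
for n in('scene','top'):
    D=np.load(n+'1.npz');X=D['X'];x,y,z=X[...,0],X[...,1],X[...,2]
    m=(x>560)&(x<740)&(y>-10)&(y<165)&(z>138)&(z<158)
    l,k,s,_=cv2.connectedComponentsWithStats(m.astype(np.uint8));k=k==1+np.argmax(s[1:,4])
    print(n,k.sum(),cv2.minAreaRect(X[k][:,:2].astype(np.float32)),np.percentile(z[k],[10,50,90]).round(1))
    for yy in(30,50,70,100,120):
        q=k&(abs(y-yy)<6)
        if q.any():print('  y',yy,np.percentile(x[q],[0,3,97,100]).round(1))
    for xx in(600,620,650,680):
        q=k&(abs(x-xx)<6)
        if q.any():print('  x',xx,np.percentile(y[q],[0,3,97,100]).round(1))
```

```text
scene 320 ((646.3926391601562, 76.64263916015625), (136.83737182617188, 125.71379089355469), 87.39862823486328) [147.7 152.  155.6]
  y 30 [582.  582.8 706.6 706.9]
  y 50 [582.5 583.6 706.9 708. ]
  y 70 [585.3 585.7 707.4 707.5]
  y 100 [585.4 586.6 709.9 710.6]
  y 120 [586.7 587.1 709.6 710.5]
  x 600 [12.8 12.9 21.9 22. ]
  x 620 [11.5 12.2 21.  21.6]
  x 650 [10.8 10.9 18.4 18.5]
  x 680 [10.4 10.9 17.3 17.6]
top 191 ((627.8177490234375, 116.46788024902344), (35.84468078613281, 40.293643951416016), 89.56863403320312) [147.8 151.  154.4]
  y 100 [607.6 608.3 640.5 641.4]
  y 120 [608.1 608.1 646.  648. ]
  x 620 [101.2 101.6 133.4 133.8]
  x 650 [112.  112.8 133.  133.7]
```

Call:
carry_out(
  rows=[
    {"tx": 0.008, "ty": 0, "tz": -0.08, "spin": 0},
    {"tx": 0.008, "ty": 0, "tz": -0.15, "spin": 0},
    {"tx": 0.008, "ty": 0, "tz": -0.19, "spin": 0},
    {"tx": 0.008, "ty": 0, "tz": -0.19, "spin": 0},
  ],
)

```text
time: 6.7
tool_pos: [649.2, 76.5, 165.4]
ee_rot: [-0.001, 0.718, 0.696, -0.001]
force: [0.3, 0.5, -7.3]
finger_gap: 10.8
finger_force: 59.6
```

Call:
carry_out(
  rows=[
    {"tx": -0.002, "ty": -0.08, "tz": 0, "spin": 0},
    {"tx": -0.005, "ty": -0.16, "tz": 0, "spin": 0},
    {"tx": -0.007, "ty": -0.24, "tz": 0, "spin": 0},
    {"tx": -0.01, "ty": -0.32, "tz": 0, "spin": 0},
  ],
)

```text
time: 7.2
tool_pos: [648.4, 10.7, 167.6]
ee_rot: [0.0, 0.718, 0.696, 0.0]
force: [0.0, 0.2, -7.2]
finger_gap: 10.7
finger_force: 59.6
```

Call:
carry_out(
  rows=[
    {"tx": -0.002, "ty": -0.05, "tz": 0, "spin": 0},
    {"tx": -0.003, "ty": -0.1, "tz": 0, "spin": 0},
    {"tx": -0.004, "ty": -0.15, "tz": 0, "spin": 0},
  ],
)

```text
time: 7.58
tool_pos: [647.6, -18.1, 167.3]
ee_rot: [-0.0, 0.718, 0.696, 0.0]
force: [0.6, 0.0, -7.5]
finger_gap: 10.6
finger_force: 59.6
```

Call:
carry_out(
  rows=[
    {"tx": -0.002, "ty": -0.05, "tz": -0.003, "spin": 0},
    {"tx": -0.003, "ty": -0.1, "tz": -0.006, "spin": 0},
    {"tx": -0.005, "ty": -0.15, "tz": -0.006, "spin": 0},
    {"tx": -0.006, "ty": -0.2, "tz": -0.006, "spin": 0},
  ],
)

```text
time: 8.07
tool_pos: [646.3, -58.3, 166.1]
ee_rot: [-0.0, 0.718, 0.696, -0.0]
force: [0.4, -0.1, -7.6]
finger_gap: 11.0
finger_force: 59.6
```

Run:
```python
from h import *
st()
p,d,X=grab('scene','scene2.png');np.savez('scene2.npz',p=p,d=d,X=X)
b=cv2.imread('pics/scene2.png')[160:300,250:400]
cv2.imwrite('pics/c2.png',cv2.resize(b,(640,597),interpolation=2))
```

```text
t 8.07 tcp [646.3 -58.3 166.1] closing -1.76 F [ 0.4 -0.1 -7.6] gap 11.0 59.6 q [-0.13  0.27  1.74 -0.    1.13 -0.1 ]
```

View pics/c2.png

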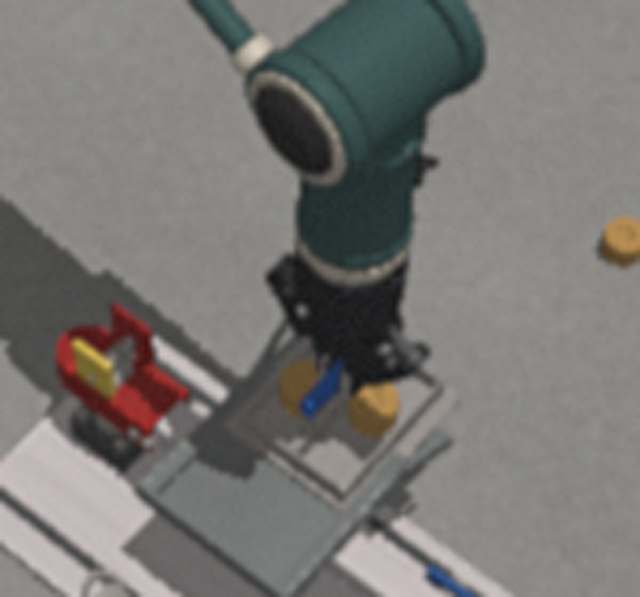

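The tray's plate edges run under the lips on both sides and both weights are standing. I'll keep sliding it in.

Call:
carry_out(
  rows=[
    {"tx": -0.003, "ty": -0.06, "tz": 0, "spin": 0},
    {"tx": -0.006, "ty": -0.12, "tz": 0, "spin": 0},
    {"tx": -0.009, "ty": -0.18, "tz": 0, "spin": 0},
    {"tx": -0.012, "ty": -0.24, "tz": 0, "spin": 0},
    {"tx": -0.014, "ty": -0.3, "tz": 0, "spin": 0},
  ],
)

```text
time: 8.75
tool_pos: [643.5, -118.5, 166.1]
ee_rot: [-0.0, 0.718, 0.696, -0.0]
force: [-0.0, 0.4, -7.0]
finger_gap: 10.9
finger_force: 59.6
```

Call:
carry_out(
  rows=[
    {"tx": -0.001, "ty": -0.02, "tz": -0.004, "spin": 0},
    {"tx": -0.002, "ty": -0.04, "tz": -0.008, "spin": 0},
    {"tx": -0.003, "ty": -0.055, "tz": -0.008, "spin": 0},
  ],
)

```text
time: 9.12
tool_pos: [642.8, -128.6, 164.2]
ee_rot: [-0.0, 0.718, 0.696, -0.0]
force: [0.1, 0.6, -7.3]
finger_gap: 10.8
finger_force: 59.6
```

Call:
carry_out(
  rows=[
    {"tx": 0, "ty": -0.01, "tz": 0, "spin": 0},
    {"tx": 0, "ty": -0.02, "tz": 0, "spin": 0},
  ],
)

```text
time: 9.38
tool_pos: [643.0, -132.5, 164.5]
ee_rot: [0.0, 0.718, 0.696, 0.0]
force: [0.3, 0.6, -7.6]
finger_gap: 10.9
finger_force: 59.6
```

Call:
carry_out(
  rows=[
    {"tx": 0, "ty": -0.01, "tz": 0, "spin": 0},
    {"tx": 0, "ty": -0.02, "tz": 0, "spin": 0},
  ],
)

```text
time: 9.62
tool_pos: [643.0, -136.7, 164.5]
ee_rot: [0.0, 0.718, 0.696, 0.0]
force: [-0.5, 0.0, -6.8]
finger_gap: 10.9
finger_force: 59.6
```

Call:
carry_out(
  rows=[
    {"tx": 0, "ty": -0.01, "tz": 0, "spin": 0},
  ],
)

```text
time: 9.75
tool_pos: [643.3, -137.9, 164.7]
ee_rot: [-0.0, 0.718, 0.696, 0.001]
force: [0.5, 4.6, -5.0]
finger_gap: 11.0
finger_force: 59.9
```

Call:
carry_out(
  rows=[
    {"tx": 0, "ty": -0.01, "tz": 0, "spin": 0},
  ],
)

```text
time: 9.88
tool_pos: [643.3, -138.3, 165.1]
ee_rot: [-0.001, 0.718, 0.696, 0.002]
force: [-1.4, 10.0, -2.9]
finger_gap: 11.3
finger_force: 60.3
```

Contact is at y≈−138, as predicted. I'll lower the tray onto the floor while pressing home lightly.

Call:
carry_out(
  rows=[
    {"tx": 0, "ty": 0, "tz": -0.006, "spin": 0},
    {"tx": 0, "ty": 0, "tz": -0.012, "spin": 0},
  ],
)

```text
time: 10.12
tool_pos: [643.4, -137.8, 163.7]
ee_rot: [-0.001, 0.718, 0.696, 0.002]
force: [-3.3, 10.4, 3.5]
finger_gap: 11.1
finger_force: 61.2
```

Call:
carry_out(
  rows=[
    {"tx": 0, "ty": -0.008, "tz": 0, "spin": 0},
    {"tx": 0, "ty": -0.008, "tz": 0, "spin": 0},
  ],
)

```text
time: 10.38
tool_pos: [643.4, -138.3, 164.1]
ee_rot: [-0.002, 0.718, 0.696, 0.003]
force: [-2.2, 13.3, 1.7]
finger_gap: 11.1
finger_force: 61.0
```

Call:
carry_out(
  rows=[
    {"tx": 0, "ty": 0, "tz": 0, "spin": 0},
    {"tx": 0, "ty": 0, "tz": 0, "spin": 0},
    {"tx": 0, "ty": 0, "tz": 0, "spin": 0},
    {"tx": 0, "ty": 0, "tz": 0, "spin": 0},
    {"tx": 0, "ty": 0, "tz": 0, "spin": 0},
  ],
  gripper=0,
)

```text
time: 11.0
tool_pos: [643.0, -142.5, 162.1]
ee_rot: [0.0, 0.718, 0.696, -0.0]
force: [-0.0, -0.0, -0.6]
finger_gap: 85.5
finger_force: 0.0
```

Call:
carry_out(
  rows=[
    {"tx": 0, "ty": 0, "tz": 0.05, "spin": 0},
    {"tx": 0, "ty": 0, "tz": 0.15, "spin": 0},
    {"tx": 0, "ty": 0, "tz": 0.3, "spin": 0},
    {"tx": 0, "ty": 0, "tz": 0.4, "spin": 0},
  ],
)

```text
time: 11.5
tool_pos: [644.1, -142.5, 245.7]
ee_rot: [0.002, 0.718, 0.696, 0.001]
force: [-0.3, 0.4, -0.6]
finger_gap: 85.6
finger_force: 0.0
```

Call:
carry_out(
  rows=[
    {"tx": -0.15, "ty": 0.02, "tz": 0, "spin": -0.1},
    {"tx": -0.3, "ty": 0.04, "tz": 0, "spin": -0.2},
    {"tx": -0.45, "ty": 0.06, "tz": 0, "spin": -0.3},
    {"tx": -0.6, "ty": 0.07, "tz": 0, "spin": -0.4},
    {"tx": -0.75, "ty": 0.07, "tz": 0, "spin": -0.5},
  ],
)

```text
time: 12.12
tool_pos: [492.3, -128.2, 243.3]
ee_rot: [0.0, 0.931, 0.366, 0.001]
force: [0.2, -0.3, 0.2]
finger_gap: 85.8
finger_force: 0.0
```

Call:
carry_out(
  rows=[
    {"tx": 0, "ty": 0, "tz": 0, "spin": -0.1},
    {"tx": 0, "ty": 0, "tz": 0, "spin": -0.2},
    {"tx": 0, "ty": 0, "tz": 0, "spin": -0.3},
    {"tx": 0, "ty": 0, "tz": 0, "spin": -0.4},
    {"tx": 0, "ty": 0, "tz": 0, "spin": -0.5},
  ],
)

```text
time: 12.75
tool_pos: [493.2, -128.3, 243.3]
ee_rot: [0.0, 1.0, -0.018, 0.001]
force: [-0.1, -0.3, 0.2]
finger_gap: 85.4
finger_force: 0.0
```

Run:
```python
from h import *
st()
p,d,X=grab('scene','scene3.png');np.savez('scene3.npz',p=p,d=d,X=X)
b=cv2.imread('pics/scene3.png')[200:350,240:390]
cv2.imwrite('pics/c3.png',cv2.resize(b,(600,600),interpolation=2))
```

```text
t 12.75 tcp [ 493.2 -128.3  243.3] closing -92.06 F [-0.1 -0.3  0.2] gap 85.4 0.0 q [-0.3  -0.05  1.95 -0.    1.24  1.3 ]
```

View pics/c3.png

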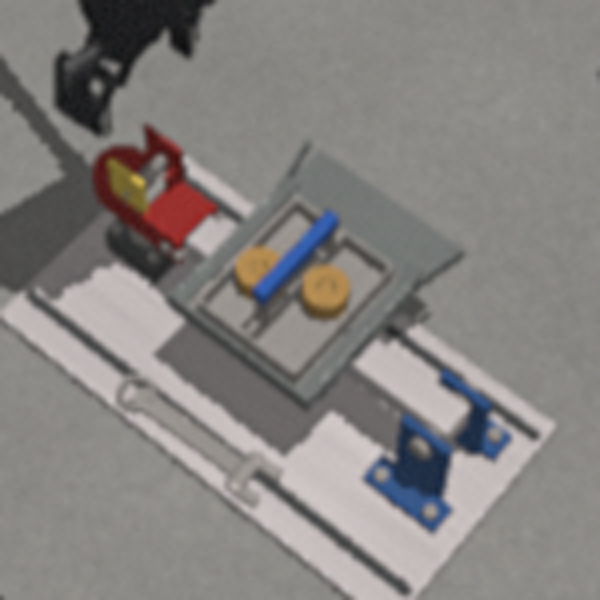

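The tray sits flush against the back wall with both weights upright, and the spanner is untouched. Now descending over the coupler, with the grip centred near (491.5, −126.5).

Call:
carry_out(
  rows=[
    {"tx": -0.007, "ty": 0.01, "tz": -0.15, "spin": 0},
    {"tx": -0.007, "ty": 0.01, "tz": -0.3, "spin": 0},
    {"tx": -0.007, "ty": 0.01, "tz": -0.4, "spin": 0},
    {"tx": -0.007, "ty": 0.01, "tz": -0.4, "spin": 0},
  ],
)

```text
time: 13.3
tool_pos: [490.3, -125.9, 160.9]
ee_rot: [-0.0, 1.0, -0.015, -0.002]
force: [0.4, 0.2, -0.7]
finger_gap: 85.1
finger_force: 0.0
```

Run:
```python
from h import *
st()
p,d,X=grab('scene','scene4.png');p2,d2,X2=grab('top','top4.png')
b=cv2.imread('pics/scene4.png')[200:290,235:325];a=cv2.imread('pics/top4.png')[200:290,310:400]
cv2.imwrite('pics/c4.png',np.hstack([cv2.resize(b,(400,400),interpolation=2),cv2.resize(a,(400,400),interpolation=2)]))
```

```text
t 13.3 tcp [ 490.3 -125.9  160.9] closing -91.67 F [ 0.4  0.2 -0.7] gap 85.1 0.0 q [-0.3   0.01  2.04 -0.    1.09  1.3 ]
```

View pics/c4.png

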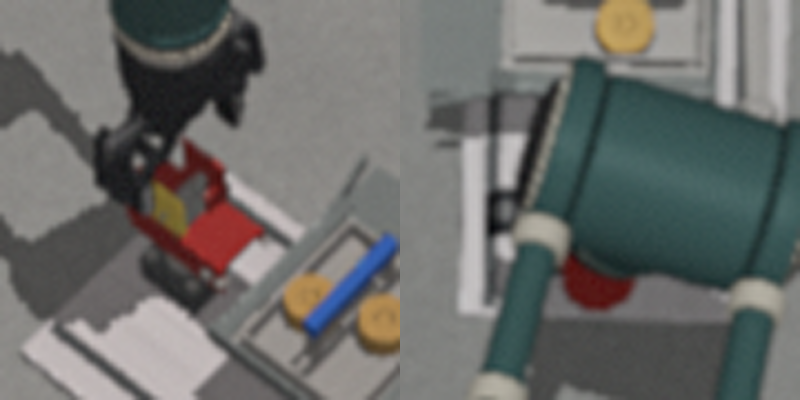

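The −y finger stands clear outside the yellow tab and the other is beyond the lug. I'll descend the rest.

Call:
carry_out(
  rows=[
    {"tx": 0.005, "ty": 0, "tz": -0.05, "spin": 0},
    {"tx": 0.005, "ty": 0, "tz": -0.1, "spin": 0},
    {"tx": 0.005, "ty": 0, "tz": -0.14, "spin": 0},
    {"tx": 0.005, "ty": 0, "tz": -0.172, "spin": 0},
    {"tx": 0.005, "ty": 0, "tz": -0.172, "spin": 0},
  ],
)

```text
time: 14.02
tool_pos: [492.0, -126.0, 126.8]
ee_rot: [-0.0, 1.0, -0.015, -0.001]
force: [-1.1, 1.0, 0.4]
finger_gap: 85.5
finger_force: 0.0
```

Call:
carry_out(
  rows=[
    {"tx": 0, "ty": 0, "tz": 0, "spin": 0},
    {"tx": 0, "ty": 0, "tz": 0, "spin": 0},
    {"tx": 0, "ty": 0, "tz": 0, "spin": 0},
    {"tx": 0, "ty": 0, "tz": 0, "spin": 0},
    {"tx": 0, "ty": 0, "tz": 0, "spin": 0},
  ],
  gripper=1,
  newtons=60,
)

```text
time: 14.65
tool_pos: [493.2, -124.0, 129.6]
ee_rot: [-0.002, 1.0, -0.016, 0.001]
force: [-3.4, 10.9, 10.6]
finger_gap: 36.3
finger_force: 62.0
```

The gap of 36 mm matches tab and lug drawn together (38 mm nominal, and the gap reads about 1 mm low). I'll re-centre to null the side force, then lift.

Call:
carry_out(
  rows=[
    {"tx": 0, "ty": 0.008, "tz": 0.005, "spin": 0},
    {"tx": 0, "ty": 0.016, "tz": 0.012, "spin": 0},
    {"tx": 0, "ty": 0.016, "tz": 0.012, "spin": 0},
  ],
  newtons=80,
)

```text
time: 15.02
tool_pos: [493.2, -123.7, 129.9]
ee_rot: [0.001, 1.0, -0.016, 0.001]
force: [4.6, -3.4, -5.4]
finger_gap: 35.5
finger_force: 82.1
```

Call:
carry_out(
  rows=[
    {"tx": 0.005, "ty": 0, "tz": 0.03, "spin": 0},
    {"tx": 0.011, "ty": 0, "tz": 0.06, "spin": 0},
    {"tx": 0.018, "ty": 0, "tz": 0.09, "spin": 0},
    {"tx": 0.025, "ty": -0.001, "tz": 0.12, "spin": 0},
    {"tx": 0.032, "ty": -0.001, "tz": 0.15, "spin": 0},
  ],
)

```text
time: 15.65
tool_pos: [499.0, -123.9, 158.2]
ee_rot: [0.0, 1.0, -0.016, -0.0]
force: [8.8, -5.0, -12.8]
finger_gap: 36.0
finger_force: 81.6
```

Call:
carry_out(
  rows=[
    {"tx": 0.018, "ty": -0.002, "tz": 0.04, "spin": 0},
    {"tx": 0.034, "ty": -0.004, "tz": 0.08, "spin": 0},
    {"tx": 0.05, "ty": -0.004, "tz": 0.12, "spin": 0},
    {"tx": 0.066, "ty": -0.005, "tz": 0.16, "spin": 0},
    {"tx": 0.083, "ty": -0.005, "tz": 0.2, "spin": 0},
  ],
)

```text
time: 16.27
tool_pos: [513.7, -124.4, 199.7]
ee_rot: [0.0, 1.0, -0.015, -0.002]
force: [-4.5, -3.8, -8.4]
finger_gap: 35.9
finger_force: 81.3
```

Call:
carry_out(
  rows=[
    {"tx": 0, "ty": 0, "tz": 0, "spin": 0},
    {"tx": 0, "ty": 0, "tz": 0, "spin": 0},
    {"tx": 0, "ty": 0, "tz": 0, "spin": 0},
  ],
)

```text
time: 16.65
tool_pos: [513.9, -124.4, 200.1]
ee_rot: [0.0, 1.0, -0.015, -0.002]
force: [-4.9, -4.4, -7.7]
finger_gap: 35.7
finger_force: 81.4
```

Run:
```python
from h import *
st()
p,d,X=grab('scene','scene5.png')
b=cv2.imread('pics/scene5.png')[190:340,240:390]
cv2.imwrite('pics/c5.png',cv2.resize(b,(600,600),interpolation=2))
```

```text
t 16.65 tcp [ 513.9 -124.4  200.1] closing -91.77 F [-4.9 -4.4 -7.7] gap 35.7 81.4 q [-0.28  0.02  1.96 -0.    1.16  1.32]
```

View pics/c5.png

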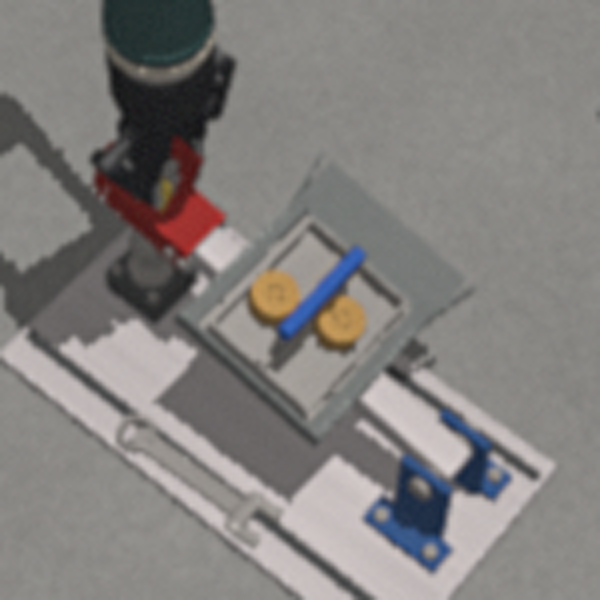

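The coupler is about 70 mm up and clear of its ball. The tray and weights are in place on the tilted carrier, and readings are steady. Handing in.

```bash
python3 -c "
from h import *
print(workorder.finish_job());st()"
```

```text
the job is handed in; nothing more can be done
None
the job is handed in; nothing more can be done
```

The job is handed in: the tray and both weights are fully home in the carrier and released, the latch is pulled open, and the coupler is off its ball and held steady about 70 mm up, at about 17 s of the 58 s allowed.

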